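# Pack sample vials by height under the case's divider flap

### The arm

A 6-joint arm with a two-finger parallel gripper is mounted at the origin on the work surface; the furniture and walls round the work are solid. World frame = base frame: x ahead of the robot, y to its left, z up, the work surface at z = 0. Lengths are in m, angles in rad, forces in N, time in s.
With the tool pointing down it reaches from about 0.375 to 0.9 m from the base axis. Payload 3.1 kg.
Tool frame: the origin (TCP) lies midway between the tips of the shut fingers; the grasp point (between the pads) lies 19 mm behind it (manip.grip_depth is the distance from the TCP to the grasp point, in m); z points along the fingers, y is the line along which they close (so a half turn about z gives the same grasp; the last joint's range is limited). The gripper opens to 85 mm and grips with 20 to 120 N. Pads are 22 mm wide; open, the fingers measure 114 mm over their backs; the gripper's body (76 mm by 85 mm) begins 54 mm behind the grasp point. The pads swing forward as they close: fully open they stand 13 mm farther back than shut.
Start: joints at [-1.395, 0.527, 1.433, -0, 1.181, -0.178], TCP at [0.217, -0.586, 0.231] pointing down, gripper open.
Joint ranges: [-3.08, 3.08], [-0.75, 2.2], [0.22, 2.44], [-1.43, 4.57], [0, 2.65], [-2.85, 2.85]. Speed limits (rad/s): [2.79, 2.79, 3.14, 3.14, 3.14, 3.14].

### API

Orientations are given as a unit quaternion [x, y, z, w].
In Python, from station import telemetry, snapshot, manip gives the robot as it stands. The module is installed in compiled form; this text tells all that it offers.
- The arm moves only by the shell command python3 -m crank 'ROWS' [OPENING] [FORCE]. ROWS is text: rows parted by semicolons, each of 6 numbers parted by spaces: the shift along the tool's x, y, z as a fraction of full scale, then the turn, a rotation vector about the tool's x, y, z as a fraction of full scale. A call has exactly 5 rows; each row shifts and turns the commanded pose from where the row before left it, along the tool's axes as they then stand; what a row does not reach is not made up. Full scale, the value 1, is 4 cm for a shift and 90 degrees for a turn. A row lasts 1/10 s, in which the tool goes at most 50 mm and 8.59 degrees, less where a joint would pass 70% of its speed; a pose out of reach is approached as far as the arm can. A call with a number of a shift or a turn outside -1 to 1 is refused whole. A call with a gripper value outside its range is refused whole. OPENING is the opening, from -1 (shut) to 1 (fully open), set as the call begins (- or left out, the last holds). The fingers move at their own pace and stop on an object; FORCE is the grip in N (left out, the last holds). Time passes only in rows, so rows that do not move let the fingers close, or fill a call up. It gives the time, the measured TCP pose, the force, the opening and the grip force at its end, in the units of the state.
- telemetry.sense(): the state, without advancing time (a new reading comes with each control period).
- snapshot(name): name is "scene" or "top"; returns a dict with "image" (480x640x3 uint8, red, green, blue), "depth" (480x640 float32, m along the optical axis (not along the pixel's ray), 0 where there is no reading), "camera_matrix" (3x3 intrinsics, pixels), "k1" (the pictures are not rectified: a ray, as slopes to the right and down, at radius r is drawn at 1 + k1 r^2 times it, then the intrinsics apply), "rvec" (rotation vector, rad) and "tvec" (3), from world to camera coordinates, as OpenCV has them. Camera axes: x right, y down, z forward; pixel columns grow to the right and rows downward; lengths in m; the calibration is good to about 2 mm. A picture is of the moment at which its call begins.
- manip.sign_off(): hands the job in; it is judged then, once.
The state is a dict: "t": time; "q": joint angles; "qd": joint speeds; "tau": joint torques, N m; "tcp_pos": TCP position; "tool_rot": TCP orientation; "force": force on the tool from outside, world axes, zero at the start; "ft_torque": the same for the moment, N m; "finger_gap": opening from 0.0 (shut) to 1.0 (fully open); "gripper_force": force on a finger pad.
Only numpy, scipy, OpenCV 4.12 (cv2) and the standard library are available. Lean on these libraries where they do the work, as an engineer would, in place of code of your own. Each camera call takes 0.05 s, during which the arm holds its last target. There are 200 camera calls.

### The job

Pack the three sample vials into the small plywood transit case: lift the clear hinged divider flap by its black pull tab and stand one vial upright in each foam bay of the lower tier, in order of height, the tallest on the thinnest floor pad and the shortest on the thickest, so that all three caps come level. Then fold the flap fully down again over them and let go. Do not let a vial tip over.

Things in the scene. Friction and masses are not known exactly. Their poses are not given: they have to be found in the camera images.
- vial_red: small white screw vial with a red cap and red band, the middle height: 42 mm tall, body 29 mm and cap (top 9 mm) 31 mm in diameter, 38 g. Stands upright on the table at the start. Origin: centre of its underside, z up the vial.
- vial_blue: small white screw vial with a blue cap and blue band, the tallest: 50 mm tall, body 26 mm and cap (top 9 mm) 28 mm in diameter, 38 g. Stands upright on the table at the start. Origin: centre of its underside, z up the vial.
- vial_green: small white screw vial with a green cap and green band, the shortest: 36 mm tall, body 32 mm and cap (top 9 mm) 34 mm in diameter, 38 g. Stands upright on the table at the start. Origin: centre of its underside, z up the vial.
- pad_thin: white foam floor pad of one bay of the case, 57 x 49 mm, 4 mm thick: the thinnest, so the deepest bay. Fixed in the case at one end of the row (either end). Origin: centre of the pad's underside, which is the centre of the bay, 6 mm above the table; a vial on it stands 10 mm above the table. Axes as the case's.
- pad_mid: yellow foam floor pad of the middle bay of the case, 57 x 49 mm, 12 mm thick. Fixed. Origin: centre of its underside, the centre of the bay, 6 mm above the table; a vial on it stands 18 mm above the table. Axes as the case's.
- pad_thick: violet foam floor pad of one bay of the case, 57 x 49 mm, 18 mm thick: the thickest, so the shallowest bay. Fixed in the case at the other end of the row. Origin: centre of its underside, the centre of the bay, 6 mm above the table; a vial on it stands 24 mm above the table. Axes as the case's.
- case: plywood case, fixed, 136 (x) x 184 (y) mm, walls 8 mm. Origin: centre of underside; x from tab side (robot's left) to hinge side, y along the row of bays. Front and back walls 61 mm high, side walls 76. Black foam inside, top at 32 mm, with 3 bays 58 (x) x 50 (y) mm centred at x 0, y -56, 0, +56. Rightly packed cap tops are at 60 mm; flap's hinge axis along y at x +64, z 64.5 mm.
- flap (a joint): angle of the clear flap with aluminium edges (162 mm wide, 4 mm thick, 0.12 kg): 0 shut and level, its underside 62.5 mm above the table; grows as the tab is lifted; 1.57 upright; stops at 2.1, leaning back past the hinge. A stiff friction hinge: stays where it is left, about 1.5 N at the tab moves it. Starts shut or up to 0.25 ajar.
- tab (a point): grip point on the black pull tab in the middle of the flap's free edge, 158 mm from the hinge axis. The tab lies in the flap's plane: 16 mm wide (along case y), 8 mm thick, standing out 41 mm past the flap's edge; the point is 26.5 mm past that edge. Flap shut: 94 mm in front of the case's centre, 64.5 mm above the table. Axes: the case's when shut, turning with the flap.

How it is judged:
By the outcome, as a careful person would: the job done as asked, in the order asked, and still so for the second after the job is handed in, with the robot touching nothing.
It also fails if it takes over 112 s, if anything falls off the work surface, if the arm or the gripper's body presses on something with over 40 N, if the wrist force passes 120 N, or if a joint passes its speed limit or range.

## Working session

There is one attempt and no reset: what is moved stays moved. The work goes in short steps, Python scripts to look and compute and a shell command to move; the robot and the scene stay as the last step left them, time stands still between calls to the robot, and variables do not carry over. Pictures are saved under pics/ and viewed, at most 14 in all, crops included, and the job is handed in when it is done.

```bash
mkdir -p pics
python3 - <<'E'
from station import telemetry, snapshot, manip
import cv2,numpy as np
s=telemetry.sense()
for k,v in s.items(): print(k,v)
print(manip.grip_depth)
for n in("scene","top"):
    d=snapshot(n);cv2.imwrite(f"pics/{n}0.png",d["image"][:,:,::-1])
    np.savez(f"{n}0.npz",**d)
    print(n,d["camera_matrix"],d["k1"],d["rvec"],d["tvec"])
E
```

```text
t 0.0
q [-1.39551199e+00  5.28476812e-01  1.43393366e+00  3.79485016e-06
  1.18142396e+00 -1.78514386e-01]
qd [-0.00165172  0.00218597 -0.00056674  0.00141757 -0.0009811  -0.00065805]
tau [ 8.95195990e-04 -4.42347944e+01 -1.78021055e+01 -1.82599242e-04
  8.29073426e-03  1.19605642e-05]
tcp_pos [ 0.21642882 -0.58554124  0.23031713]
tool_rot [ 9.84393577e-01  1.75977354e-01  3.56484495e-06 -1.12088251e-03]
force [ 0.7708028   0.04067893 -0.06586822]
ft_torque [-0.06054559  0.05349681 -0.02956171]
gripper_force 0.0
finger_gap 0.9990278592124174
0.0187
scene [[523.12384818   0.         315.1327499 ]
 [  0.         523.12384818 237.61391922]
 [  0.           0.           1.        ]] 0.04976869075441374 [ 0.58070439 -2.59752527  1.2248873 ] [0.51022689 0.1836052  0.88233698]
top [[461.20650193   0.         329.37432047]
 [  0.         461.20650193 241.11938001]
 [  0.           0.           1.        ]] -0.08067611472851366 [ 2.11961468 -2.16696983  0.11155756] [0.03093991 0.55012061 0.83018953]
```

View pics/scene0.png

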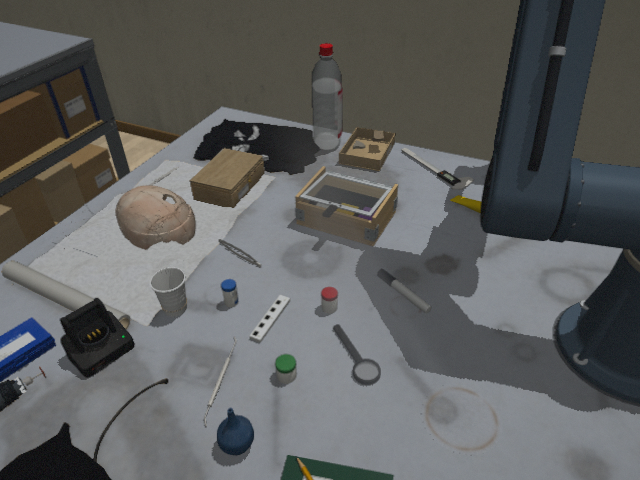

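View pics/top0.png

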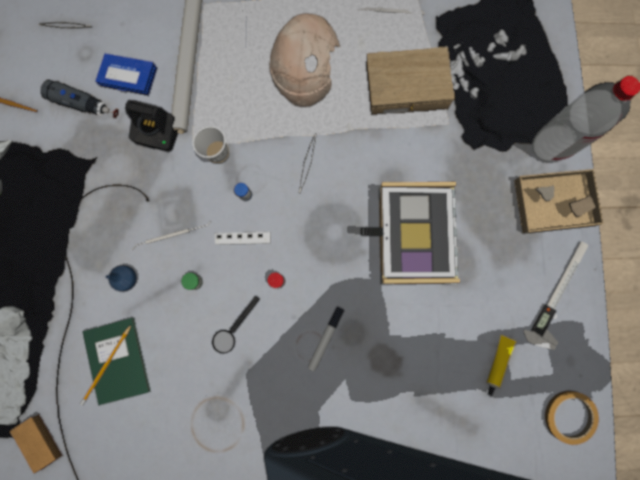

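Scene view: the case is around (345,205), with vials blue (229,292), red (329,300) and green (286,369). Top view: pads are white (414,207), yellow (415,236) and violet (415,261), the tab is at (365,231), and caps are blue (242,190), red (276,280) and green (191,280).

```bash
cat > h.py <<'E'
import cv2,numpy as np
def load(n,tag):
    d=dict(np.load(f"{n}{tag}.npz")); d["R"]=cv2.Rodrigues(d["rvec"])[0]; d["C"]=-d["R"].T@d["tvec"]; return d
def rays(d,px):
    px=np.asarray(px,float).reshape(-1,1,2)
    u=cv2.undistortPoints(px,d["camera_matrix"],np.array([float(d["k1"]),0,0,0])).reshape(-1,2)
    return np.c_[u,np.ones(len(u))]@d["R"]      # world dirs, depth-scaled
def onplane(d,px,z):
    r=rays(d,px); return d["C"]+r*((z-d["C"][2])/r[:,2])[:,None]
def cloud(d,mask):
    v,u=np.nonzero(mask&(d["depth"]>0)); p=np.c_[u,v]
    return d["C"]+rays(d,p)*d["depth"][v,u][:,None],p
def blob(d,hs,roi,s=90,v=40):
    hsv=cv2.cvtColor(d["image"],cv2.COLOR_RGB2HSV); lo,hi=hs; H=hsv[...,0].astype(int)
    m=((H>=lo)&(H<=hi) if lo<=hi else (H>=lo)|(H<=hi))&(hsv[...,1]>s)&(hsv[...,2]>v)
    k=np.zeros(m.shape,bool); x0,y0,x1,y1=roi; k[y0:y1,x0:x1]=1
    return m&k
def tri(da,pa,db,pb):
    A=rays(da,[pa])[0];B=rays(db,[pb])[0]
    s=np.linalg.lstsq(np.c_[A,-B],db["C"]-da["C"],rcond=None)[0]
    P,Q=da["C"]+A*s[0],db["C"]+B*s[1]; return (P+Q)/2,np.linalg.norm(P-Q)
E
python3 - <<'E'
from h import *
np.set_printoptions(precision=4,suppress=True)
T=load("top",0);S=load("scene",0);print(T["C"],S["C"])
V={"blue":((100,125),.05,(225,170,260,210),(210,270,250,315)),"red":((170,8),.042,(255,260,300,300),(310,280,350,320)),"green":((45,85),.036,(170,260,212,300),(265,345,310,390))}
for n,(h,z,rt,rs) in V.items():
    for nm,d,r in(("T",T,rt),("S",S,rs)):
        m=blob(d,h,r);P,p=cloud(d,m);c=p.mean(0)
        top=P[P[:,2]>z-.004]
        print(n,nm,m.sum(),"px",c,"plane(top-4mm)",onplane(d,c,z-.004)[0],"cloud top",top.mean(0) if len(top) else None,len(top),"zmax",np.percentile(P[:,2],95), "bbox", p.min(0),p.max(0))
for n,h,z,s in(("yellow",(20,35),.018,110),("violet",(125,160),.024,40)):
    m=blob(T,h,(385,185,455,285),s); v,u=np.nonzero(m); 
    r=cv2.minAreaRect(np.c_[u,v].astype(np.float32)); P,p=cloud(T,m)
    print(n,m.sum(),r,onplane(T,r[0],z)[0],"cloudz",np.median(P[:,2]))
cv2.imwrite("pics/c1.png",cv2.resize(np.hstack([T["image"][175:295,340:470],]),None,fx=5,fy=5,interpolation=cv2.INTER_CUBIC)[:,:,::-1])
cv2.imwrite("pics/c2.png",cv2.resize(S["image"][160:250,285:405],None,fx=6,fy=6,interpolation=cv2.INTER_CUBIC)[:,:,::-1])
E
```

```text
[ 0.4394 -0.0012  0.8943] [0.198  0.7262 0.7113]
blue T 150 px [240.8121 189.3221] plane(top-4mm) [0.6525 0.1848 0.046 ] cloud top [0.6517 0.1843 0.0495] 146 zmax 0.05194566996528076 bbox [234 183] [248 196]
blue S 157 px [228.465  285.5414] plane(top-4mm) [0.6501 0.1871 0.046 ] cloud top [0.6504 0.1872 0.0495] 132 zmax 0.05133421300004668 bbox [221 279] [237 303]
red T 207 px [275.0922 279.665 ] plane(top-4mm) [0.4805 0.1212 0.038 ] cloud top [0.4798 0.1207 0.0417] 196 zmax 0.04413774657768388 bbox [267 272] [283 287]
red S 151 px [328.9801 292.4636] plane(top-4mm) [0.4801 0.1202 0.038 ] cloud top [0.4786 0.1234 0.0417] 150 zmax 0.04359553484537115 bbox [322 287] [336 298]
green T 201 px [189.7186 280.6482] plane(top-4mm) [0.4819 0.2851 0.032 ] cloud top [0.4817 0.2838 0.0359] 199 zmax 0.03843022245659289 bbox [182 273] [197 288]
green S 284 px [285.0954 363.2792] plane(top-4mm) [0.4805 0.2866 0.032 ] cloud top [0.4792 0.2883 0.0357] 272 zmax 0.03795500178222703 bbox [276 355] [295 372]
yellow 675 ((415.5, 235.5), (23.0, 29.0), 90.0) [ 0.5599 -0.146   0.018 ] cloudz 0.07211240963021681
violet 577 ((416.0, 261.0), (18.0, 30.0), 90.0) [ 0.5104 -0.1438  0.024 ] cloudz 0.07230705692367434
```

View pics/c1.png

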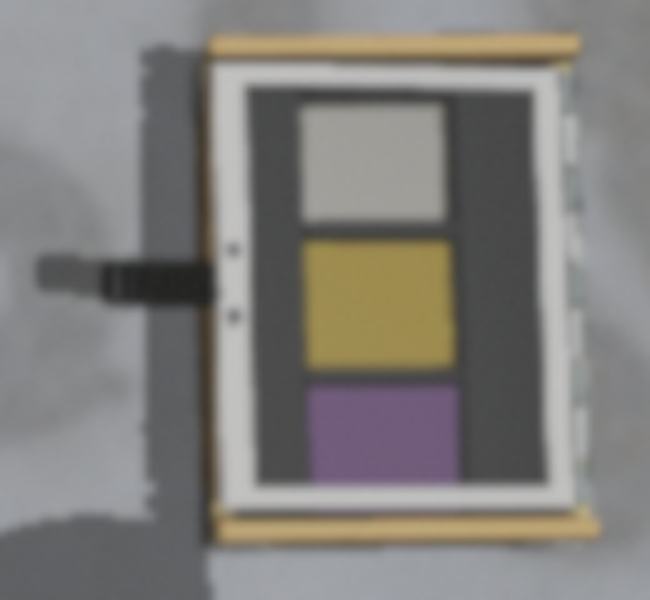

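View pics/c2.png

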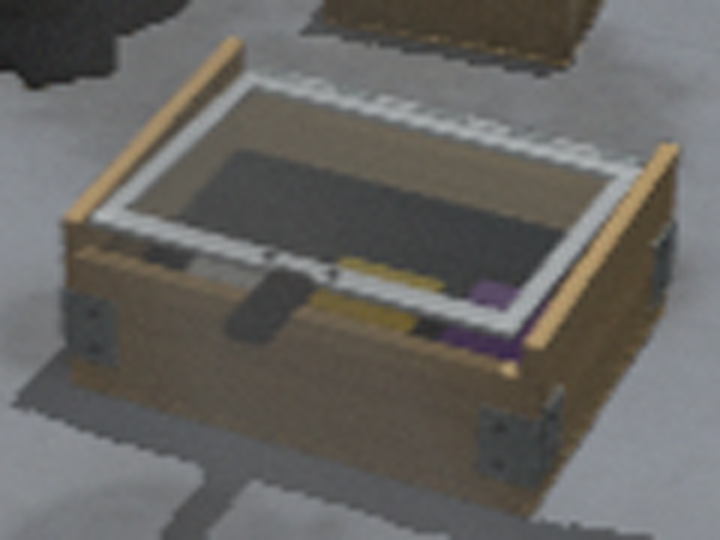

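Top crop: the tab spans px (361..382, 231.5), and the wall-top corners are near (382,182), (456,182), (382,284) and (460,284). Scene crop: the flap sits slightly ajar, with the tab end at about (327,214).

Run:
```python
from h import *
np.set_printoptions(precision=4,suppress=True)
T=load("top",0);S=load("scene",0)
c=np.array([[210,38],[580,36],[600,543],[213,545]])/5-.4+[340,175]
W=onplane(T,c,.076);print("corners",W[:,:2],"centre",W.mean(0)[:2],np.linalg.norm(W-np.roll(W,1,0),axis=1))
w=np.array([[302,104],[442,104],[446,221],[303,221]])/5-.4+[340,175]
print("white",onplane(T,w,.010).mean(0))
y=np.array([[303,241],[451,241],[456,369],[307,369]])/5-.4+[340,175]
print("yellow",onplane(T,y,.018).mean(0)); print("yel4",onplane(T,y,.018)[:,:2])
v=np.array([[307,385],[458,385]])/5-.4+[340,175];print("violet top edge",onplane(T,v,.024)[:,:2])
ex=(W[1]+W[2]-W[0]-W[3]);ey=(W[0]+W[1]-W[2]-W[3]);print("yaw of case x",np.degrees(np.arctan2(ex[1],ex[0])),"case y",np.degrees(np.arctan2(ey[1],ey[0])))
m=np.zeros((480,640),bool);m[195:270,388:450]=1
P,_=cloud(T,m);A=np.c_[P[:,:2],np.ones(len(P))];k=np.linalg.lstsq(A,P[:,2],rcond=None)[0];r=P[:,2]-A@k
print("flap plane",k,np.degrees(np.arctan(np.hypot(*k[:2]))),np.std(r),P[:,2].min(),P[:,2].max())
# tab: dark pixels, above the table
g=T["image"].max(2);m=np.zeros_like(g,bool);m[222:242,355:383]=1
P,p=cloud(T,m&(g<75));q=P[:,2]>.04;print("tab cloud",q.sum(),P[q].mean(0),P[q].min(0),P[q].max(0))
print("tab tri end",tri(T,(103/5-.4+340,283/5-.4+175),S,(251/6-.4+285,328/6-.4+160)))
```

```text
corners [[ 0.6512 -0.0793]
 [ 0.6488 -0.2142]
 [ 0.465  -0.2109]
 [ 0.4676 -0.0739]] centre [ 0.5581 -0.1446] [0.1837 0.1348 0.1839 0.137 ]
white [ 0.617  -0.1475  0.01  ]
yellow [ 0.5598 -0.1459  0.018 ]
yel4 [[ 0.5852 -0.1177]
 [ 0.5839 -0.1746]
 [ 0.5344 -0.1742]
 [ 0.5357 -0.1172]]
violet top edge [[ 0.529  -0.1162]
 [ 0.5276 -0.1734]]
yaw of case x -91.05166068667887 case y -1.348419148706385
flap plane [0.0009 0.0888 0.0839] 5.074031977402195 0.0013998306776133302 0.06340532956361877 0.08073548896333038
tab cloud 182 [ 0.56   -0.0586  0.0808] [ 0.552  -0.0776  0.0464] [ 0.5729 -0.0387  0.0858]
tab tri end (array([ 0.5597, -0.038 ,  0.082 ]), np.float64(0.0030769847245200425))
```

```bash
cat > need.py <<'E'
# usage: need.py x y z yaw_deg(tool x)  -> remaining shift/turn in tool axes, full-scale units
import sys,numpy as np
from scipy.spatial.transform import Rotation as R
from station import telemetry
s=telemetry.sense(); x,y,z,w=map(float,sys.argv[1:5])
q=R.from_quat(s["tool_rot"]); a=np.radians(w)
g=R.from_matrix(np.c_[[np.cos(a),np.sin(a),0],[np.sin(a),-np.cos(a),0],[0,0,-1]])
d=np.array([x,y,z])-s["tcp_pos"]
print("t",round(s["t"],2),"pos",s["tcp_pos"].round(4),"F",s["force"].round(1),"gap",round(s["finger_gap"],3),"gf",round(s["gripper_force"],1))
print("shift now",(q.inv().apply(d)/.04).round(3),"turn",((q.inv()*g).as_rotvec()/(np.pi/2)).round(4),"| shift in goal axes",(g.inv().apply(d)/.04).round(3))
E
R="0 0 0 0 0 -0.095"
python3 -m crank '0 0 0 0 0 -0.095;0 0 0 0 0 -0.095;0 0 0 0 0 -0.095;0 0 0 0 0 -0.095;0 0 0 0 0 -0.095'
python3 -m crank '0 0 0 0 0 -0.095;0 0 0 0 0 -0.095;0 0 0 0 0 -0.095;0 0 0 0 0 0;0 0 0 0 0 0'
python3 need.py 0.561 -0.052 0.160 88.8
```

```text
t: 0.6
tcp_pos: [0.2165, -0.5858, 0.2307]
tool_rot: [0.851, 0.525, 0.0, -0.001]
force: [-0.9, -0.1, 0.2]
finger_gap: 1.0
gripper_force: 0.0
t: 1.1
tcp_pos: [0.2165, -0.586, 0.231]
tool_rot: [0.716, 0.698, 0.0, -0.0]
force: [-0.1, 0.0, 0.1]
finger_gap: 0.999
gripper_force: 0.0
t 1.1 pos [ 0.2165 -0.586   0.231 ] F [-0.1  0.   0.1] gap 0.999 gf 0.0
shift now [13.571  8.258  1.783] turn [-0.0001 -0.0005 -0.0034] | shift in goal axes [13.528  8.331  1.774]
```

```bash
python3 -m crank '0.4 0.25 0 0 0 -0.003;0.9 0.55 0 0 0 0;0.9 0.55 0 0 0 0;0.9 0.55 0 0 0 0;0.9 0.55 0 0 0 0' 0 30 >/dev/null
python3 -m crank '0.9 0.55 0 0 0 0;0.9 0.55 0 0 0 0;0.9 0.55 0 0 0 0;0.9 0.55 0 0 0 0;0.9 0.55 0 0 0 0' >/dev/null
python3 -m crank '0.9 0.55 0.2 0 0 0;0.9 0.55 0.4 0 0 0;0.9 0.55 0.4 0 0 0;0.9 0.55 0.4 0 0 0;0.5 0.3 0.3 0 0 0' >/dev/null
python3 -m crank '0 0 0 0 0 0;0 0 0 0 0 0;0 0 0 0 0 0;0 0 0 0 0 0;0 0 0 0 0 0'
python3 need.py 0.561 -0.052 0.060 88.8
```

```text
t: 3.1
tcp_pos: [0.5338, -0.0891, 0.1639]
tool_rot: [0.714, 0.7, 0.0, 0.0]
force: [0.3, -0.4, 1.2]
finger_gap: 0.5
gripper_force: 0.0
t 3.1 pos [ 0.5338 -0.0891  0.1639] F [ 0.3 -0.4  1.2] gap 0.5 gf 0.0
shift now [0.943 0.659 2.599] turn [0.0006 0.0003 0.0003] | shift in goal axes [0.942 0.661 2.599]
```

```bash
python3 -m crank '0.472 0.33 0 0 0 0;0.472 0.33 0 0 0 0;0 0 0.5 0 0 0;0 0 0.6 0 0 0;0 0 0.6 0 0 0' >/dev/null
python3 -m crank '0 0 0.5 0 0 0;0 0 0.4 0 0 0;0 0 0 0 0 0;0 0 0 0 0 0;0 0 0 0 0 0'
python3 need.py 0.561 -0.052 0.060 88.8
python3 - <<'E'
from station import snapshot
import cv2
a=snapshot("top")["image"][175:295,330:460];b=snapshot("scene")["image"][150:270,280:410]
import numpy as np
cv2.imwrite("pics/g1.png",cv2.resize(np.hstack([a,b]),None,fx=3,fy=3,interpolation=cv2.INTER_CUBIC)[:,:,::-1])
E
```

```text
t: 4.1
tcp_pos: [0.5618, -0.0514, 0.0604]
tool_rot: [0.714, 0.7, 0.001, 0.001]
force: [-0.3, 0.7, 0.4]
finger_gap: 0.499
gripper_force: 0.0
t 4.1 pos [ 0.5618 -0.0514  0.0604] F [-0.3  0.7  0.4] gap 0.499 gf 0.0
shift now [-0.017 -0.019  0.009] turn [0.0013 0.0003 0.0012] | shift in goal axes [-0.017 -0.019  0.009]
```

View pics/g1.png

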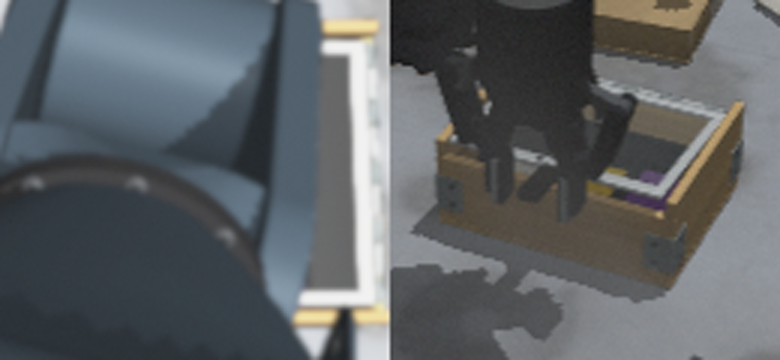

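The fingers straddle the tab at about (540,185) in the right-hand view. I'll close on it and start the arc.

```bash
python3 -m crank '0 0 0 0 0 0;0 0 0 0 0 0;0 0 0 0 0 0;0 0 0 0 0 0;0 0 0 0 0 0' -1 30
python3 -m crank '0 0 0 0 0 0;-0.043 0 -0.272 0 0 0;-0.043 0 -0.272 0 0 0;-0.08 0 -0.264 0 0 0;-0.08 0 -0.264 0 0 0'
python3 -m crank '-0.117 0 -0.25 0 0 0;-0.117 0 -0.25 0 0 0;-0.15 0 -0.231 0 0 0;-0.15 0 -0.231 0 0 0;0 0 0 0 0 0'
python3 - <<'E'
from station import snapshot
import cv2
b=snapshot("scene")["image"][110:270,250:420]
cv2.imwrite("pics/g2.png",cv2.resize(b,None,fx=3,fy=3,interpolation=cv2.INTER_CUBIC)[:,:,::-1])
E
```

```text
t: 4.7
tcp_pos: [0.5619, -0.0509, 0.0596]
tool_rot: [0.714, 0.701, 0.001, 0.001]
force: [2.3, 1.3, 0.8]
finger_gap: 0.181
gripper_force: 33.3
t: 5.2
tcp_pos: [0.5617, -0.0612, 0.1028]
tool_rot: [0.714, 0.701, 0.0, 0.001]
force: [4.9, -2.4, -4.3]
finger_gap: 0.175
gripper_force: 33.0
t: 5.7
tcp_pos: [0.5613, -0.0832, 0.142]
tool_rot: [0.714, 0.7, 0.001, 0.001]
force: [5.6, -0.6, -2.1]
finger_gap: 0.18
gripper_force: 34.2
```

View pics/g2.png

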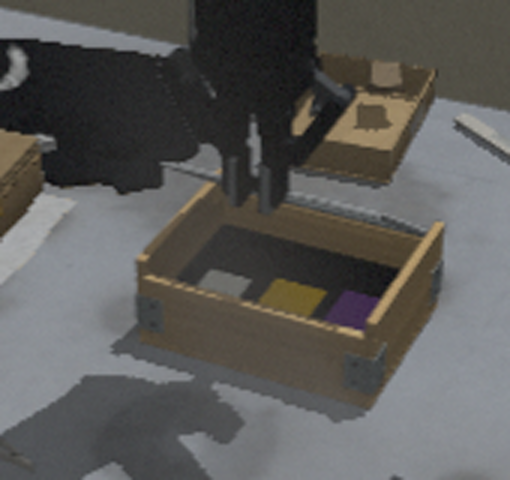

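The flap is up with the tab between the fingers at about (250,190). All three pads are now visible, so I'll continue the arc.

```bash
python3 -m crank '-0.18 0 -0.208 0 0 0;-0.18 0 -0.208 0 0 0;-0.208 0 -0.18 0 0 0;-0.208 0 -0.18 0 0 0;-0.231 0 -0.15 0 0 0'
python3 -m crank '-0.231 0 -0.15 0 0 0;-0.25 0 -0.117 0 0 0;-0.25 0 -0.117 0 0 0;-0.264 0 -0.08 0 0 0;-0.264 0 -0.08 0 0 0'
python3 -m crank '-0.272 0 -0.043 0 0 0;-0.272 0 -0.043 0 0 0;-0.275 0 -0.005 0 0 0;-0.275 0 -0.005 0 0 0;-0.273 0 0.034 0 0 0'
python3 -m crank '-0.273 0 0.034 0 0 0;0 0 0 0 0 0;0 0 0 0 0 0;0 0 0 0 0 0;0 0 0 0 0 0'
python3 - <<'E'
from station import snapshot
import cv2,numpy as np
b=snapshot("scene")["image"][60:260,250:450];a=snapshot("top")["image"][140:340,330:530]
cv2.imwrite("pics/g3.png",cv2.resize(np.hstack([a,b]),None,fx=2,fy=2,interpolation=cv2.INTER_CUBIC)[:,:,::-1])
E
```

```text
t: 6.25
tcp_pos: [0.5606, -0.1213, 0.1777]
tool_rot: [0.714, 0.7, 0.002, -0.0]
force: [6.5, 2.6, -1.7]
finger_gap: 0.18
gripper_force: 34.9
t: 6.75
tcp_pos: [0.5597, -0.1711, 0.1995]
tool_rot: [0.714, 0.7, 0.002, -0.0]
force: [7.6, 2.4, -2.9]
finger_gap: 0.176
gripper_force: 36.1
t: 7.25
tcp_pos: [0.5589, -0.2259, 0.203]
tool_rot: [0.714, 0.7, 0.002, 0.0]
force: [6.1, 2.2, 6.2]
finger_gap: 0.176
gripper_force: 40.2
t: 7.75
tcp_pos: [0.5587, -0.2377, 0.2013]
tool_rot: [0.714, 0.7, 0.001, 0.001]
force: [5.0, -0.2, 2.4]
finger_gap: 0.177
gripper_force: 40.1
```

View pics/g3.png

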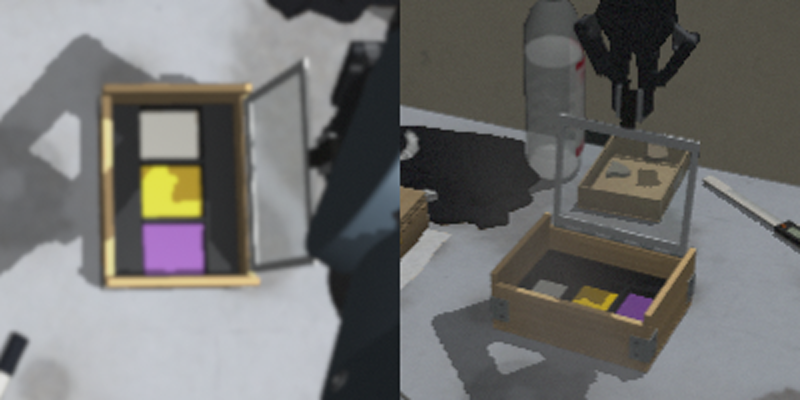

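The flap stands just past upright in both views, and the bays are clear. I'll release, back off upward, and measure the pads unobstructed.

```bash
python3 -m crank '0 0 0 0 0 0;0 0 0 0 0 0;0 0 -0.4 0 0 0;0 0 -0.7 0 0 0;0 0 -0.9 0 0 0' -0.2 30
python3 - <<'E'
from h import *
from station import snapshot
np.set_printoptions(precision=4,suppress=True)
d=snapshot("top");np.savez("top1.npz",**d);T=load("top",1)
hsv=cv2.cvtColor(T["image"],cv2.COLOR_RGB2HSV)
for n,h,z,s,roi in(("thin",(0,180),.010,-1,(397,193,432,221)),("mid",(18,38),.018,100,(390,215,445,255)),("thick",(125,160),.024,40,(390,240,445,285))):
    m=blob(T,h,roi,s,85 if n=="thin" else 40)
    if n=="thin": m&=(hsv[...,1]<60)
    v,u=np.nonzero(m);c,w,a=cv2.minAreaRect(np.c_[u,v].astype(np.float32))
    k=onplane(T,cv2.boxPoints((c,(w[0]+1,w[1]+1),a)),z)
    P,_=cloud(T,m);print(n,m.sum(),c,w,a,onplane(T,c,z)[0],"sides",np.linalg.norm(k[0]-k[1]),np.linalg.norm(k[1]-k[2]),"cloud",np.median(P,0),P.mean(0))
E
python3 need.py 0.480 0.121 0.120 -1.2
```

```text
t: 8.35
tcp_pos: [0.5549, -0.2369, 0.2788]
tool_rot: [0.714, 0.701, -0.001, -0.004]
force: [0.7, 0.3, -0.5]
finger_gap: 0.398
gripper_force: 0.0
thin 697 (414.0, 207.0) (24.0, 28.0) 90.0 [ 0.6171 -0.147   0.01  ] sides 0.05681523671865948 0.04968370698388843 cloud [ 0.6161 -0.1468  0.0099] [ 0.6161 -0.1468  0.0113]
mid 845 (415.5, 235.0) (26.0, 31.0) 90.0 [ 0.5609 -0.146   0.018 ] sides 0.06161940407792542 0.05227686206281993 cloud [ 0.5607 -0.146   0.018 ] [ 0.5607 -0.1456  0.019 ]
thick 859 (416.5, 264.0) (33.0, 26.0) 0.0 [ 0.5047 -0.1445  0.024 ] sides 0.0510889405963866 0.06449578934060365 cloud [ 0.5053 -0.1437  0.0241] [ 0.5054 -0.1438  0.0246]
t 8.4 pos [ 0.5586 -0.2391  0.2868] F [ 1.3 -0.6  4. ] gap 0.401 gf 0.0
shift now [ 8.982 -2.148  4.124] turn [ 4.3000e-03 -4.0000e-04  1.0017e+00] | shift in goal axes [-2.153 -8.96   4.169]
```

```bash
python3 -m crank '0 0 0 0 0 0.091;0 0 0 0 0 0.091;0 0 0 0 0 0.091;0 0 0 0 0 0.091;0 0 0 0 0 0.091' 0.2 25 >/dev/null
python3 -m crank '0 0 0 0 0 0.091;0 0 0 0 0 0.091;0 0 0 0 0 0.091;0 0 0 0 0 0.091;0 0 0 0 0 0.091' >/dev/null
python3 -m crank '0 0 0 0 0 0.091;0 -0.4 0 0 0 0;0 -0.9 0 0 0 0;0 -0.9 0 0 0 0;0 -0.9 0 0 0 0'
python3 need.py 0.651 0.186 0.120 -1.2
```

```text
t: 9.9
tcp_pos: [0.5586, -0.1118, 0.28]
tool_rot: [1.0, -0.008, -0.001, -0.001]
force: [0.7, -0.4, -0.7]
finger_gap: 0.601
gripper_force: 0.0
t 9.9 pos [ 0.5586 -0.1118  0.28  ] F [ 0.7 -0.4 -0.7] gap 0.601 gf 0.0
shift now [ 2.194 -7.478  4.003] turn [-0.0008  0.0017  0.0025] | shift in goal axes [ 2.154 -7.492  4.   ]
```

```bash
python3 -m crank '0.27 -0.9 0.4 0 0 0;0.27 -0.9 0.4 0 0 0;0.27 -0.9 0.4 0 0 0;0.27 -0.9 0.4 0 0 0;0.27 -0.9 0.4 0 0 0' >/dev/null
python3 -m crank '0.27 -0.9 0.4 0 0 0;0.27 -0.9 0.5 0 0 0;0.2 -0.3 0.5 0 0 0.002;0 0 0 0 0 0;0 0 0 0 0 0'
python3 need.py 0.651 0.186 0.025 -1.2
```

```text
t: 10.9
tcp_pos: [0.6473, 0.1485, 0.144]
tool_rot: [1.0, -0.01, -0.002, 0.0]
force: [0.3, 0.8, -0.2]
finger_gap: 0.602
gripper_force: 0.0
t 10.9 pos [0.6473 0.1485 0.144 ] F [ 0.3  0.8 -0.2] gap 0.602 gf 0.0
shift now [ 0.082 -0.941  2.973] turn [0.0004 0.002  0.0005] | shift in goal axes [ 0.072 -0.939  2.974]
```

```bash
python3 -m crank '0.04 -0.5 0 0 0 0;0.04 -0.44 0 0 0 0;0 0 0.6 0 0 0;0 0 0.8 0 0 0;0 0 0.8 0 0 0' >/dev/null
python3 -m crank '0 0 0.5 0 0 0;0 0 0.3 0 0 0;0 0 0 0 0 0;0 0 0 0 0 0;0 0 0 0 0 0'
python3 need.py 0.651 0.186 0.024 -1.2
python3 - <<'E'
from station import snapshot
import cv2,numpy as np
b=snapshot("scene")["image"][230:330,170:290];a=snapshot("top")["image"][140:240,180:300]
cv2.imwrite("pics/g4.png",cv2.resize(np.hstack([a,b]),None,fx=3,fy=3,interpolation=cv2.INTER_CUBIC)[:,:,::-1])
E
```

```text
t: 11.9
tcp_pos: [0.6543, 0.1858, 0.0264]
tool_rot: [1.0, -0.012, 0.002, -0.0]
force: [-0.1, -0.1, 0.1]
finger_gap: 0.601
gripper_force: 0.0
t 11.9 pos [0.6543 0.1858 0.0264] F [-0.1 -0.1  0.1] gap 0.601 gf 0.0
shift now [-0.083 -0.002  0.06 ] turn [-0.0003 -0.0021 -0.0014] | shift in goal axes [-0.083 -0.002  0.06 ]
```

View pics/g4.png

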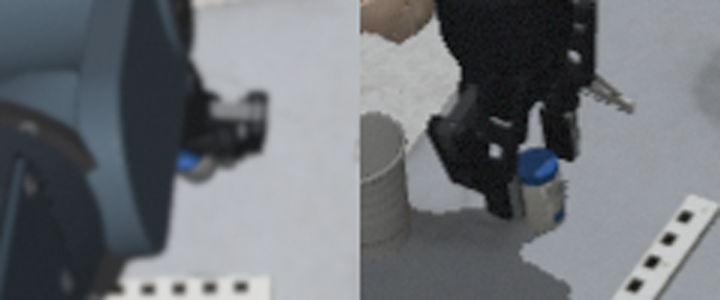

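The blue vial stands between the fingers, with its cap at (540,167) in the right-hand view. It is slightly nearer the robot than the pads, so I'll trim x, grip and lift.

```bash
python3 -m crank '-0.08 0 0.05 0 0 0;0 0 0 0 0 0;0 0 0 0 0 0;0 0 0 0 0 0;0 0 0 0 0 0'
python3 -m crank '0 0 0 0 0 0;0 0 0 0 0 0;0 0 0 0 0 0;0 0 0 0 0 0;0 0 0 0 0 0' -1 25
python3 -m crank '0 0 -0.3 0 0 0;0 0 -0.7 0 0 0;0 0 -0.9 0 0 0;0 0 -0.9 0 0 0;0 0 -0.6 0 0 0'
python3 need.py 0.6165 -0.147 0.134 -1.2
```

```text
t: 12.5
tcp_pos: [0.6498, 0.1856, 0.0226]
tool_rot: [1.0, -0.012, 0.0, -0.0]
force: [-0.5, 1.4, -0.3]
finger_gap: 0.604
gripper_force: 0.0
t: 13.0
tcp_pos: [0.6498, 0.1856, 0.0227]
tool_rot: [1.0, -0.012, 0.0, 0.0]
force: [-0.7, -0.3, 0.6]
finger_gap: 0.306
gripper_force: 24.5
t: 13.5
tcp_pos: [0.6509, 0.1858, 0.1624]
tool_rot: [1.0, -0.012, 0.002, -0.0]
force: [0.9, -0.3, -0.6]
finger_gap: 0.309
gripper_force: 24.6
t 13.5 pos [0.6509 0.1858 0.1624] F [ 0.9 -0.3 -0.6] gap 0.309 gf 24.6
shift now [-0.671  8.339  0.702] turn [-0.0005 -0.0028 -0.0015] | shift in goal axes [-0.687  8.337  0.711]
```

```bash
python3 -m crank '-0.1 0.4 0 0 0 0;-0.1 0.8 0 0 0 0;-0.1 0.9 0 0 0 0;-0.1 0.9 0 0 0 0;-0.1 0.9 0 0 0 0' >/dev/null
python3 -m crank '-0.1 0.9 0 0 0 0;-0.08 0.9 0 0 0 0;0 0.9 0 0 0 0;0 0.9 0 0 0 0;0 0.6 0 0 0 0' >/dev/null
python3 -m crank '0 0.2 0 0 0 0;0 0 0 0 0 0;0 0 0 0 0 0;0 0 0 0 0 0;0 0 0 0 0 0'
python3 need.py 0.6165 -0.147 0.034 -1.2
python3 - <<'E'
from station import snapshot
import cv2,numpy as np
b=snapshot("scene")["image"][90:250,260:420];a=snapshot("top")["image"][140:300,340:500]
cv2.imwrite("pics/g5.png",cv2.resize(np.hstack([a,b]),None,fx=2.4,fy=2.4,interpolation=cv2.INTER_CUBIC)[:,:,::-1])
E
```

```text
t: 15.0
tcp_pos: [0.6148, -0.1442, 0.1586]
tool_rot: [1.0, -0.011, -0.0, -0.0]
force: [-0.2, 0.7, -0.7]
finger_gap: 0.305
gripper_force: 24.7
t 15.0 pos [ 0.6148 -0.1442  0.1586] F [-0.2  0.7 -0.7] gap 0.305 gf 24.7
shift now [0.044 0.071 3.114] turn [-0.0002  0.0002 -0.0002] | shift in goal axes [0.043 0.07  3.114]
```

View pics/g5.png

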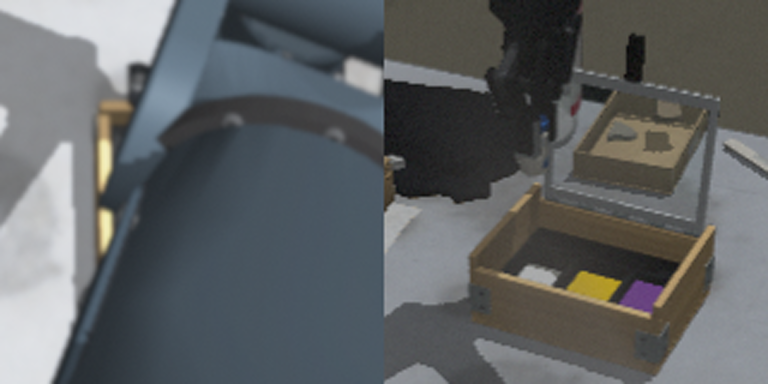

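The vial hangs upright over the case at (540,135) in the right-hand view. The flap is still open and clear, so I'll lower it onto the thin pad.

```bash
python3 -m crank '0.04 0.07 0.4 0 0 0;0 0 0.6 0 0 0;0 0 0.6 0 0 0;0 0 0.6 0 0 0;0 0 0.5 0 0 0' >/dev/null
python3 -m crank '0 0 0.2 0 0 0;0 0 0 0 0 0;0 0 0 0 0 0;0 0 0 0 0 0;0 0 0 0 0 0'
python3 need.py 0.6165 -0.147 0.033 -1.2
```

```text
t: 16.1
tcp_pos: [0.6172, -0.1488, 0.0438]
tool_rot: [1.0, -0.012, 0.001, 0.0]
force: [-0.1, 0.3, -0.5]
finger_gap: 0.314
gripper_force: 24.7
t 16.1 pos [ 0.6172 -0.1488  0.0438] F [-0.1  0.3 -0.5] gap 0.314 gf 24.7
shift now [-0.019 -0.045  0.27 ] turn [ 0.0005 -0.0014 -0.0014] | shift in goal axes [-0.018 -0.045  0.27 ]
```

```bash
python3 -m crank '0 -0.04 0.12 0 0 0;0 0 0.1 0 0 0;0 0 0.04 0 0 0;0 0 0 0 0 0;0 0 0 0 0 0'
python3 need.py 0.6165 -0.147 0.033 -1.2
```

```text
t: 16.6
tcp_pos: [0.6166, -0.1468, 0.0325]
tool_rot: [1.0, -0.012, 0.0, -0.0]
force: [-0.7, 1.1, 3.0]
finger_gap: 0.309
gripper_force: 24.6
t 16.6 pos [ 0.6166 -0.1468  0.0325] F [-0.7  1.1  3. ] gap 0.309 gf 24.6
shift now [-0.002  0.005 -0.012] turn [-0.0001 -0.0002 -0.0015] | shift in goal axes [-0.002  0.005 -0.012]
```

```bash
python3 -m crank '0 0 0 0 0 0;0 0 0 0 0 0;0 0 0 0 0 0;0 0 -0.3 0 0 0;0 0 -0.5 0 0 0' 0.1 25 >/dev/null
python3 -m crank '0 0 -0.9 0 0 0;0 0 -0.9 0 0 0;0 0 -0.9 0 0 0;-0.2 -0.4 0 0 0 0;-0.4 -0.8 0 0 0 0' >/dev/null
python3 -m crank '-0.5 -0.9 0 0 0 0;-0.5 -0.9 0 0 0 0;-0.5 -0.9 0 0 0 0;-0.5 -0.9 0 0 0 0;-0.5 -0.9 0 0 0 0'
python3 need.py 0.480 0.1212 0.1 -1.2
```

```text
t: 18.1
tcp_pos: [0.4961, 0.0855, 0.1723]
tool_rot: [1.0, -0.012, -0.0, -0.0]
force: [0.6, 0.5, -0.0]
finger_gap: 0.549
gripper_force: 0.0
t 18.1 pos [0.4961 0.0855 0.1723] F [ 0.6  0.5 -0. ] gap 0.549 gf 0.0
shift now [-0.423 -0.884  1.807] turn [-0.0001  0.0003 -0.0016] | shift in goal axes [-0.421 -0.885  1.807]
```

```bash
python3 -m crank '-0.2 -0.4 0.5 0 0 0;-0.12 -0.2 0.6 0 0 0;0 0 0.6 0 0 0;0 0 0 0 0 0;0 0 0 0 0 0'
python3 need.py 0.480 0.1212 0.016 -1.2
python3 - <<'E'
from h import *
from station import snapshot
np.set_printoptions(precision=4,suppress=True)
for n,r in(("top",(385,180,445,225)),("scene",(285,150,380,250))):
    d=snapshot(n);np.savez(n+"2.npz",**d);T=load(n,2)
    m=blob(T,(100,125),r);P,p=cloud(T,m);print(n,m.sum(),p.mean(0),onplane(T,p.mean(0),.056),np.median(P,0),np.percentile(P[:,2],[5,95]))
E
```

```text
t: 18.6
tcp_pos: [0.4852, 0.1083, 0.1043]
tool_rot: [1.0, -0.012, -0.0, 0.0]
force: [1.0, -0.6, 0.3]
finger_gap: 0.552
gripper_force: 0.0
t 18.6 pos [0.4852 0.1083 0.1043] F [ 1.  -0.6  0.3] gap 0.552 gf 0.0
shift now [-0.135 -0.319  2.207] turn [ 0.      0.0006 -0.0013] | shift in goal axes [-0.136 -0.319  2.207]
top 177 [417.9548 200.3051] [[ 0.6203 -0.1473  0.056 ]] [ 0.6198 -0.1472  0.059 ] [0.0226 0.062 ]Traceback (most recent call last):
  File "<stdin>", line 6, in <module>
  File "h.py", line 12, in cloud
    return d["C"]+rays(d,p)*d["depth"][v,u][:,None],p
                  ~~~~^^^^^
  File "h.py", line 6, in rays
    u=cv2.undistortPoints(px,d["camera_matrix"],np.array([float(d["k1"]),0,0,0])).reshape(-1,2)
      ~~~~~~~~~~~~~~~~~~~^^^^^^^^^^^^^^^^^^^^^^^^^^^^^^^^^^^^^^^^^^^^^^^^^^^^^^^^
cv2.error: OpenCV(4.12.0) /io/opencv/modules/calib3d/src/undistort.dispatch.cpp:347: error: (-215:Assertion failed) CV_IS_MAT(_src) && CV_IS_MAT(_dst) && (_src->rows == 1 || _src->cols == 1) && (_dst->rows == 1 || _dst->cols == 1) && _src->cols + _src->rows - 1 == _dst->rows + _dst->cols - 1 && (CV_MAT_TYPE(_src->type) == CV_32FC2 || CV_MAT_TYPE(_src->type) == CV_64FC2) && (CV_MAT_TYPE(_dst->type) == CV_32FC2 || CV_MAT_TYPE(_dst->type) == CV_64FC2) in function 'cvUndistortPointsInternal'
```

```bash
python3 -m crank '-0.13 -0.32 0 0 0 0;0 0 0.5 0 0 0;0 0 0.6 0 0 0;0 0 0.6 0 0 0;0 0 0.3 0 0 0' >/dev/null
python3 -m crank '0 0 0.2 0 0 0;0 0 0 0 0 0;0 0 0 0 0 0;0 0 0 0 0 0;0 0 0 0 0 0'
python3 need.py 0.480 0.1212 0.016 -1.2
```

```text
t: 19.7
tcp_pos: [0.4812, 0.1211, 0.0169]
tool_rot: [1.0, -0.012, 0.001, -0.0]
force: [-0.5, -0.3, 0.9]
finger_gap: 0.555
gripper_force: 0.0
t 19.7 pos [0.4812 0.1211 0.0169] F [-0.5 -0.3  0.9] gap 0.555 gf 0.0
shift now [-0.029 -0.001  0.023] turn [-0.     -0.001  -0.0015] | shift in goal axes [-0.029 -0.001  0.023]
```

```bash
python3 -m crank '-0.03 0 0 0 0 0;0 0 0 0 0 0;0 0 0 0 0 0;0 0 0 0 0 0;0 0 0 0 0 0' -1 25
python3 -m crank '0 0 0 0 0 0;0 0 -0.4 0 0 0;0 0 -0.8 0 0 0;0 0 -0.9 0 0 0;0 0 -0.9 0 0 0'
python3 -m crank '0.1 0.3 -0.5 0 0 0;0.2 0.8 0 0 0 0;0.3 0.9 0 0 0 0;0.3 0.9 0 0 0 0;0.3 0.9 0 0 0 0' >/dev/null
python3 -m crank '0.3 0.9 0 0 0 0;0.3 0.9 0 0 0 0;0.1 0.6 0 0 0 0;0 0.2 0 0 0 0;0 0 0 0 0 0'
python3 -m crank '0 0 0 0 0 0;0 0 0 0 0 0;0 0 0 0 0 0;0 0 0 0 0 0;0 0 0 0 0 0'
python3 need.py 0.5607 -0.146 0.036 -1.2
```

```text
t: 20.2
tcp_pos: [0.4796, 0.1212, 0.0167]
tool_rot: [1.0, -0.012, 0.0, -0.0]
force: [-0.6, -0.3, 5.2]
finger_gap: 0.342
gripper_force: 24.5
t: 20.7
tcp_pos: [0.4787, 0.1211, 0.1369]
tool_rot: [1.0, -0.012, -0.001, 0.0]
force: [0.6, 0.1, -0.8]
finger_gap: 0.346
gripper_force: 24.8
t: 21.7
tcp_pos: [0.5488, -0.137, 0.1557]
tool_rot: [1.0, -0.013, -0.001, -0.0]
force: [-0.4, 0.3, -0.2]
finger_gap: 0.339
gripper_force: 24.8
t: 22.2
tcp_pos: [0.5495, -0.136, 0.1563]
tool_rot: [1.0, -0.011, 0.0, -0.0]
force: [-0.4, -0.1, -0.8]
finger_gap: 0.345
gripper_force: 24.8
t 22.2 pos [ 0.5495 -0.136   0.1563] F [-0.4 -0.1 -0.8] gap 0.345 gf 24.8
shift now [0.286 0.245 3.008] turn [-0.     -0.     -0.0009] | shift in goal axes [0.286 0.245 3.008]
```

```bash
python3 -m crank '0.28 0.24 0 0 0 0;0 0 0.4 0 0 0;0 0 0.6 0 0 0;0 0 0.6 0 0 0;0 0 0.6 0 0 0' >/dev/null
python3 -m crank '0 0 0.4 0 0 0;0 0 0.2 0 0 0;0 0 0 0 0 0;0 0 0 0 0 0;0 0 0 0 0 0'
python3 need.py 0.5607 -0.146 0.034 -1.2
```

```text
t: 23.2
tcp_pos: [0.5612, -0.1467, 0.0452]
tool_rot: [1.0, -0.012, 0.001, 0.0]
force: [-0.4, -0.0, -0.5]
finger_gap: 0.343
gripper_force: 24.8
t 23.2 pos [ 0.5612 -0.1467  0.0452] F [-0.4 -0.  -0.5] gap 0.343 gf 24.8
shift now [-0.014 -0.018  0.281] turn [ 0.0006 -0.0012 -0.0014] | shift in goal axes [-0.013 -0.017  0.281]
```

```bash
python3 -m crank '0 0 0.12 0 0 0;0 0 0.1 0 0 0;0 0 0.05 0 0 0;0 0 0 0 0 0;0 0 0 0 0 0'
python3 need.py 0.5607 -0.146 0.034 -1.2
```

```text
t: 23.7
tcp_pos: [0.5607, -0.1466, 0.0347]
tool_rot: [1.0, -0.012, 0.0, 0.0]
force: [-1.4, 1.0, 8.8]
finger_gap: 0.343
gripper_force: 25.4
t 23.7 pos [ 0.5607 -0.1466  0.0347] F [-1.4  1.   8.8] gap 0.343 gf 25.4
shift now [-0.001 -0.014  0.018] turn [ 0.0003 -0.0006 -0.0014] | shift in goal axes [-0.001 -0.014  0.018]
```

Contact felt (9 N). I'll release and go on to green.

```bash
python3 -m crank '0 0 -0.02 0 0 0;0 0 0 0 0 0;0 0 0 0 0 0;0 0 -0.3 0 0 0;0 0 -0.5 0 0 0' 0.2 25 >/dev/null
python3 -m crank '0 0 -0.9 0 0 0;0 0 -0.9 0 0 0;0 0 -0.9 0 0 0;0 -0.4 0 0 0 0;-0.1 -0.8 0 0 0 0' >/dev/null
python3 -m crank '-0.2 -0.9 0 0 0 0;-0.2 -0.9 0 0 0 0;-0.2 -0.9 0 0 0 0;-0.2 -0.9 0 0 0 0;-0.2 -0.9 0 0 0 0' >/dev/null
python3 -m crank '-0.2 -0.9 0 0 0 0;-0.2 -0.9 0 0 0 0;-0.2 -0.9 0 0 0 0;-0.2 -0.9 0 0 0 0;-0.1 -0.6 0 0 0 0' >/dev/null
python3 -m crank '0 -0.3 0 0 0 0;0 0 0 0 0 0;0 0 0 0 0 0;0 0 0 0 0 0;0 0 0 0 0 0'
python3 need.py 0.481 0.2862 0.010 -1.2
python3 - <<'E'
from h import *
from station import snapshot
np.set_printoptions(precision=4,suppress=True)
d=snapshot("top");np.savez("top3.npz",**d);T=load("top",3)
for h,r in(((100,125),(385,180,445,225)),((172,6),(385,205,445,255))):
    m=blob(T,h,r,120);P,p=cloud(T,m);P=P[P[:,2]>.05];print(m.sum(),p.mean(0),np.median(P,0),np.percentile(P[:,2],[5,95]))
E
```

```text
t: 26.2
tcp_pos: [0.4902, 0.2621, 0.1741]
tool_rot: [1.0, -0.013, -0.0, 0.0]
force: [1.1, 1.0, -0.1]
finger_gap: 0.601
gripper_force: 0.0
t 26.2 pos [0.4902 0.2621 0.1741] F [ 1.1  1.  -0.1] gap 0.601 gf 0.0
shift now [-0.243 -0.597  4.103] turn [ 0.0002  0.0002 -0.0026] | shift in goal axes [-0.242 -0.597  4.103]
151 [417.9603 200.351 ] [ 0.6185 -0.1468  0.0595] [0.057  0.0616]
169 [418.2308 232.2604] [ 0.5603 -0.1446  0.0594] [0.0563 0.0619]
```

```bash
python3 -m crank '-0.24 -0.6 0 0 0 0;0 0 0.6 0 0 0;0 0 0.9 0 0 0;0 0 0.9 0 0 0;0 0 0.8 0 0 0' >/dev/null
python3 -m crank '0 0 0.6 0 0 0;0 0 0.2 0 0 0;0 0 0 0 0 0;0 0 0 0 0 0;0 0 0 0 0 0'
python3 need.py 0.481 0.2862 0.010 -1.2
```

```text
t: 27.25
tcp_pos: [0.482, 0.2878, 0.0157]
tool_rot: [1.0, -0.012, 0.001, -0.001]
force: [-0.0, 0.1, -0.4]
finger_gap: 0.602
gripper_force: 0.0
t 27.25 pos [0.482  0.2878 0.0157] F [-0.   0.1 -0.4] gap 0.602 gf 0.0
shift now [-0.025  0.042  0.141] turn [-0.0007 -0.0017 -0.0015] | shift in goal axes [-0.025  0.042  0.141]
```

```bash
python3 -m crank '-0.02 0.02 0.12 0 0 0;0 0 0 0 0 0;0 0 0 0 0 0;0 0 0 0 0 0;0 0 0 0 0 0'
python3 -m crank '0 0 0 0 0 0;0 0 0 0 0 0;0 0 0 0 0 0;0 0 0 0 0 0;0 0 0 0 0 0' -1 25
python3 -m crank '0 0 0 0 0 0;0 0 -0.4 0 0 0;0 0 -0.8 0 0 0;0 0 -0.9 0 0 0;0 0 -0.9 0 0 0'
python3 -m crank '0 0.3 -0.7 0 0 0;0 0.8 0 0 0 0;0 0.9 0 0 0 0;0 0.9 0 0 0 0;0 0.9 0 0 0 0' >/dev/null
python3 -m crank '0 0.9 0 0 0 0;0 0.9 0 0 0 0;0 0.9 0 0 0 0;0 0.9 0 0 0 0;0 0.9 0 0 0 0' >/dev/null
python3 -m crank '0 0.9 0 0 0 0;0 0.6 0 0 0 0;0 0.2 0 0 0 0;0 0 0 0 0 0;0 0 0 0 0 0'
python3 need.py 0.505 -0.1445 0.034 -1.2
```

```text
t: 27.75
tcp_pos: [0.4801, 0.2868, 0.0095]
tool_rot: [1.0, -0.012, 0.0, -0.0]
force: [-0.2, 0.5, 0.8]
finger_gap: 0.599
gripper_force: 0.0
t: 28.25
tcp_pos: [0.4801, 0.2868, 0.0095]
tool_rot: [1.0, -0.012, 0.0, -0.0]
force: [-0.7, -0.4, 3.7]
finger_gap: 0.381
gripper_force: 24.7
t: 28.75
tcp_pos: [0.4796, 0.2865, 0.1299]
tool_rot: [1.0, -0.012, -0.001, 0.0]
force: [0.5, 0.5, 0.0]
finger_gap: 0.381
gripper_force: 24.9
t: 30.25
tcp_pos: [0.4703, -0.112, 0.1572]
tool_rot: [1.0, -0.011, -0.001, -0.0]
force: [-0.3, -0.1, -1.3]
finger_gap: 0.384
gripper_force: 24.9
t 30.25 pos [ 0.4703 -0.112   0.1572] F [-0.3 -0.1 -1.3] gap 0.384 gf 24.9
shift now [0.89  0.794 3.077] turn [-0.0006  0.0007 -0.0013] | shift in goal axes [0.885 0.793 3.079]
```

```bash
python3 -m crank '0.45 0.4 0 0 0 0;0.43 0.38 0 0 0 0;0 0 0.4 0 0 0;0 0 0.6 0 0 0;0 0 0.6 0 0 0' >/dev/null
python3 -m crank '0 0 0.6 0 0 0;0 0 0.4 0 0 0;0 0 0.2 0 0 0;0 0 0 0 0 0;0 0 0 0 0 0'
python3 need.py 0.505 -0.1445 0.0335 -1.2
```

```text
t: 31.25
tcp_pos: [0.5056, -0.1445, 0.0459]
tool_rot: [1.0, -0.011, 0.0, 0.0]
force: [0.4, 0.2, 0.2]
finger_gap: 0.379
gripper_force: 24.9
t 31.25 pos [ 0.5056 -0.1445  0.0459] F [0.4 0.2 0.2] gap 0.379 gf 24.9
shift now [-0.016 -0.     0.309] turn [ 0.0001 -0.0003 -0.0007] | shift in goal axes [-0.016 -0.     0.309]
```

```bash
python3 -m crank '0 0 0.15 0 0 0;0 0 0.1 0 0 0;0 0 0.04 0 0 0;0 0 0 0 0 0;0 0 0 0 0 0'
python3 need.py 0.505 -0.1445 0.0335 -1.2
```

```text
t: 31.75
tcp_pos: [0.5052, -0.1452, 0.0339]
tool_rot: [1.0, -0.012, 0.0, 0.0]
force: [-0.1, 0.1, 0.3]
finger_gap: 0.378
gripper_force: 25.0
t 31.75 pos [ 0.5052 -0.1452  0.0339] F [-0.1  0.1  0.3] gap 0.378 gf 25.0
shift now [-0.007 -0.018  0.009] turn [ 0.     -0.     -0.0016] | shift in goal axes [-0.007 -0.018  0.009]
```

```bash
python3 -m crank '0 0 0.02 0 0 0;0 0 0 0 0 0;0 0 0 0 0 0;0 0 0 0 0 0;0 0 0 0 0 0'
python3 -m crank '0 0 0 0 0 0;0 0 0 0 0 0;0 0 0 0 0 0;0 0 -0.3 0 0 0;0 0 -0.5 0 0 0' 0.2 25 >/dev/null
python3 -m crank '0 0 -0.9 0 0 0;0 0 -0.9 0 0 0;0 0 -0.9 0 0 0;0 -0.8 -0.5 0 0 0;0 -0.9 -0.5 0 0 0' 0 30 >/dev/null
python3 -m crank '0 -0.9 -0.5 0 0 0;0 -0.9 -0.5 0 0 0;0 -0.9 -0.5 0 0 0;0 -0.9 -0.5 0 0 0;0 0 0 0 0 -0.091' >/dev/null
python3 -m crank '0 0 0 0 0 -0.091;0 0 0 0 0 -0.091;0 0 0 0 0 -0.091;0 0 0 0 0 -0.091;0 0 0 0 0 -0.091' >/dev/null
python3 -m crank '0 0 0 0 0 -0.091;0 0 0 0 0 -0.091;0 0 0 0 0 -0.091;0 0 0 0 0 -0.091;0 0 0 0 0 -0.091'
python3 need.py 0.5587 -0.2377 0.300 88.8
python3 - <<'E'
from h import *
from station import snapshot
np.set_printoptions(precision=4,suppress=True)
d=snapshot("top");np.savez("top4.npz",**d);T=load("top",4)
for h,r in(((100,125),(385,180,445,225)),((172,6),(385,205,445,255)),((45,85),(385,240,445,285))):
    m=blob(T,h,r,110);P,p=cloud(T,m);P=P[P[:,2]>.05];print(m.sum(),p.mean(0),np.median(P,0),np.percentile(P[:,2],[5,95]))
s=snapshot("scene");np.savez("scene4.npz",**s)
a=d["image"][140:320,340:520];b=s["image"][80:260,250:430]
cv2.imwrite("pics/g6.png",cv2.resize(np.hstack([a,b]),None,fx=2.2,fy=2.2,interpolation=cv2.INTER_CUBIC)[:,:,::-1])
E
```

```text
t: 32.25
tcp_pos: [0.5054, -0.1453, 0.0335]
tool_rot: [1.0, -0.012, 0.0, 0.0]
force: [-1.0, -0.2, 5.8]
finger_gap: 0.376
gripper_force: 25.2
t: 34.75
tcp_pos: [0.5097, 0.0669, 0.2936]
tool_rot: [0.713, 0.702, 0.0, 0.0]
force: [-0.5, -0.4, -0.2]
finger_gap: 0.503
gripper_force: 0.0
t 34.75 pos [0.5097 0.0669 0.2936] F [-0.5 -0.4 -0.2] gap 0.503 gf 0.0
shift now [-7.595  1.345 -0.159] turn [ 0.0001 -0.      0.0034] | shift in goal axes [-7.588  1.385 -0.159]
162 [417.975  200.1875] [ 0.6184 -0.1466  0.0592] [0.057  0.0618]
170 [418.2118 232.3   ] [ 0.5603 -0.1443  0.0596] [0.0569 0.0616]
172 [419.0409 261.3041] [ 0.5072 -0.1435  0.0595] [0.0572 0.0624]
```

View pics/g6.png

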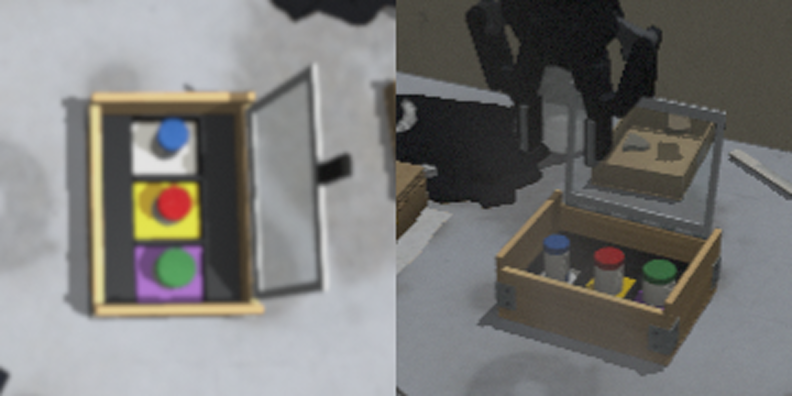

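All three vials stand upright in their right bays with level caps, in both the left and right views. The tab is at about (492,216) in the top image; I'll check its pose and move above it.

```bash
python3 - <<'E'
from h import *
np.set_printoptions(precision=4,suppress=True)
T=load("top",4);g=T["image"].max(2);m=np.zeros_like(g,bool);m[208:226,484:502]=1
P,p=cloud(T,m&(g<75));P=P[P[:,2]>.12];print(len(P),P.mean(0),P.min(0),P.max(0))
E
python3 -m crank '-0.4 0.08 0 0 0 0.003;-0.8 0.15 0 0 0 0;-0.9 0.15 0 0 0 0;-0.9 0.15 0 0 0 0;-0.9 0.15 0 0 0 0' >/dev/null
python3 -m crank '-0.9 0.15 0 0 0 0;-0.9 0.15 0 0 0 0;-0.9 0.15 0 0 0 0;-0.6 0.1 0 0 0 0;-0.3 0.1 0 0 0 0' >/dev/null
python3 -m crank '0 0 0 0 0 0;0 0 0 0 0 0;0 0 0 0 0 0;0 0 0 0 0 0;0 0 0 0 0 0'
python3 need.py 0.5587 -0.2377 0.2013 88.8
```

```text
138 [ 0.5573 -0.226   0.2212] [ 0.5504 -0.2327  0.1985] [ 0.5643 -0.2215  0.237 ]
t: 36.35
tcp_pos: [0.5555, -0.2334, 0.2932]
tool_rot: [0.716, 0.698, 0.0, -0.0]
force: [-0.1, -0.4, 0.1]
finger_gap: 0.497
gripper_force: 0.0
t 36.35 pos [ 0.5555 -0.2334  0.2932] F [-0.1 -0.4  0.1] gap 0.497 gf 0.0
shift now [-0.106  0.082  2.298] turn [ 0.     -0.0001 -0.0027] | shift in goal axes [-0.106  0.082  2.298]
```

```bash
python3 -m crank '0.06 0.06 0 0 0 -0.003;0 0 0.5 0 0 0;0 0 0.6 0 0 0;0 0 0.6 0 0 0;0 0 0.4 0 0 0' >/dev/null
python3 -m crank '0 0 0.15 0 0 0;0 0 0 0 0 0;0 0 0 0 0 0;0 0 0 0 0 0;0 0 0 0 0 0'
python3 need.py 0.558 -0.231 0.2015 88.8
```

```text
t: 37.35
tcp_pos: [0.5585, -0.2324, 0.2041]
tool_rot: [0.715, 0.699, 0.0, 0.001]
force: [0.0, -0.1, -0.0]
finger_gap: 0.497
gripper_force: 0.0
t 37.35 pos [ 0.5585 -0.2324  0.2041] F [ 0.  -0.1 -0. ] gap 0.497 gf 0.0
shift now [ 0.036 -0.014  0.064] turn [ 0.0011  0.0007 -0.0004] | shift in goal axes [ 0.036 -0.013  0.064]
```

```bash
python3 -m crank '0.02 0 0.06 0 0 0;0 0 0 0 0 0;0 0 0 0 0 0;0 0 0 0 0 0;0 0 0 0 0 0' -1 30
python3 -m crank '0 0 0 0 0 0;0.17 0 -0.016 0 0 0;0.17 0 -0.016 0 0 0;0.275 0 0.005 0 0 0;0.275 0 0.005 0 0 0'
python3 -m crank '0.272 0 0.043 0 0 0;0.272 0 0.043 0 0 0;0.264 0 0.08 0 0 0;0.264 0 0.08 0 0 0;0.25 0 0.117 0 0 0'
python3 -m crank '0.25 0 0.117 0 0 0;0.231 0 0.15 0 0 0;0.231 0 0.15 0 0 0;0.208 0 0.18 0 0 0;0.208 0 0.18 0 0 0'
```

```text
t: 37.85
tcp_pos: [0.5588, -0.2314, 0.2008]
tool_rot: [0.715, 0.699, 0.001, 0.001]
force: [4.8, -0.0, 0.5]
finger_gap: 0.181
gripper_force: 33.4
t: 38.35
tcp_pos: [0.5594, -0.1963, 0.2019]
tool_rot: [0.715, 0.699, -0.0, 0.002]
force: [4.7, -2.1, -3.8]
finger_gap: 0.183
gripper_force: 32.7
t: 38.85
tcp_pos: [0.5604, -0.1419, 0.1873]
tool_rot: [0.715, 0.699, 0.0, 0.0]
force: [3.6, -2.3, 4.1]
finger_gap: 0.178
gripper_force: 33.8
t: 39.35
tcp_pos: [0.5611, -0.097, 0.1553]
tool_rot: [0.715, 0.699, 0.0, 0.0]
force: [4.9, -1.1, 2.9]
finger_gap: 0.182
gripper_force: 33.6
```

```bash
python3 -m crank '0.18 0 0.208 0 0 0;0.18 0 0.208 0 0 0;0.15 0 0.231 0 0 0;0.15 0 0.231 0 0 0;0.117 0 0.25 0 0 0'
python3 -m crank '0.117 0 0.25 0 0 0;0.08 0 0.264 0 0 0;0.08 0 0.264 0 0 0;0.043 0 0.272 0 0 0;0.043 0 0.272 0 0 0'
python3 -m crank '0 0 0 0 0 0;0 0 0 0 0 0;0 0 0 0 0 0;0 0 0 0 0 0;0 0 0 0 0 0'
```

```text
t: 39.85
tcp_pos: [0.5616, -0.0659, 0.1098]
tool_rot: [0.715, 0.699, 0.0, -0.0]
force: [5.0, 2.3, 3.2]
finger_gap: 0.185
gripper_force: 32.6
t: 40.35
tcp_pos: [0.5619, -0.0518, 0.0567]
tool_rot: [0.715, 0.699, -0.0, -0.0]
force: [5.1, -1.3, 1.5]
finger_gap: 0.177
gripper_force: 31.0
t: 40.85
tcp_pos: [0.5618, -0.0518, 0.0567]
tool_rot: [0.715, 0.699, 0.0, -0.0]
force: [5.4, 1.5, -0.2]
finger_gap: 0.181
gripper_force: 30.8
```

```bash
python3 -m crank '0 0 0.08 0 0 0;0 0 0.08 0 0 0;0 0 0 0 0 0;0 0 0 0 0 0;0 0 0 0 0 0'
python3 -m crank '0 0 0.05 0 0 0;0 0 0.05 0 0 0;0 0 0 0 0 0;0 0 0 0 0 0;0 0 0 0 0 0'
```

```text
t: 41.35
tcp_pos: [0.5618, -0.0515, 0.0504]
tool_rot: [0.715, 0.699, 0.0, -0.0]
force: [7.1, 3.0, 0.7]
finger_gap: 0.179
gripper_force: 30.8
t: 41.85
tcp_pos: [0.5618, -0.0514, 0.0464]
tool_rot: [0.715, 0.699, 0.0, -0.0]
force: [6.2, 3.3, -0.1]
finger_gap: 0.184
gripper_force: 30.8
```

```bash
python3 -m crank '0 0 0.03 0 0 0;0 0 0.03 0 0 0;0 0 0 0 0 0;0 0 0 0 0 0;0 0 0 0 0 0'
python3 -m crank '0 0 0.03 0 0 0;0 0 0 0 0 0;0 0 0 0 0 0;0 0 0 0 0 0;0 0 0 0 0 0'
```

```text
t: 42.35
tcp_pos: [0.5618, -0.0514, 0.0441]
tool_rot: [0.715, 0.699, 0.0, -0.0]
force: [5.9, 2.8, 0.9]
finger_gap: 0.177
gripper_force: 30.8
t: 42.85
tcp_pos: [0.5618, -0.0514, 0.0429]
tool_rot: [0.715, 0.699, 0.0, -0.0]
force: [6.1, 2.0, 0.3]
finger_gap: 0.177
gripper_force: 30.9
```

```bash
python3 -m crank '0 0 0.03 0 0 0;0 0 0 0 0 0;0 0 0 0 0 0;0 0 0.03 0 0 0;0 0 0 0 0 0'
python3 -m crank '0 0 0.03 0 0 0;0 0 0 0 0 0;0 0 0 0 0 0;0 0 0 0 0 0;0 0 0 0 0 0'
```

```text
t: 43.35
tcp_pos: [0.5619, -0.0515, 0.0411]
tool_rot: [0.715, 0.699, 0.0, -0.0]
force: [5.5, 3.3, 5.2]
finger_gap: 0.178
gripper_force: 31.3
t: 43.85
tcp_pos: [0.5619, -0.0515, 0.0409]
tool_rot: [0.715, 0.699, 0.0, -0.0]
force: [2.9, 2.8, 11.4]
finger_gap: 0.177
gripper_force: 32.1
```

Force rises at TCP z 0.041, so the flap has reached its stop. I'll release, withdraw and check.

```bash
python3 -m crank '0 0 0 0 0 0;0 0 0 0 0 0;0 0 0 0 0 0;0 0 0 0 0 0;0 0 -0.3 0 0 0' 0 30
python3 -m crank '0 0 -0.6 0 0 0;0 0 -0.9 0 0 0;0 0 -0.9 0 0 0;0.9 0 -0.5 0 0 0;0.9 0 -0.5 0 0 0' >/dev/null
python3 -m crank '0.9 0 0 0 0 0;0.9 0 0 0 0 0;0.9 0 0 0 0 0;0.9 0 0 0 0 0;0 0 0 0 0 0'
python3 - <<'E'
from h import *
from station import snapshot
np.set_printoptions(precision=4,suppress=True)
d=snapshot("top");np.savez("top5.npz",**d);T=load("top",5)
s=snapshot("scene")
m=np.zeros((480,640),bool);m[195:270,388:450]=1
P,_=cloud(T,m)
for _ in range(4):
    A=np.c_[P[:,:2]-[.559,-.1455],np.ones(len(P))];k=np.linalg.lstsq(A,P[:,2],rcond=None)[0];r=P[:,2]-A@k;P=P[abs(r)<3*r.std()]
print("flap plane",k,"deg",np.degrees(k[1]),r.std())
g=T["image"].max(2);m[:]=0;m[222:242,355:383]=1
P,p=cloud(T,m&(g<75));q=P[:,2]>.04;print("tab cloud",q.sum(),np.median(P[q],0))
a=d["image"][155:295,335:475];b=s["image"][130:270,270:410]
cv2.imwrite("pics/g7.png",cv2.resize(np.hstack([a,b]),None,fx=2.8,fy=2.8,interpolation=cv2.INTER_CUBIC)[:,:,::-1])
E
```

```text
t: 44.35
tcp_pos: [0.5599, -0.0518, 0.0508]
tool_rot: [0.715, 0.699, -0.001, -0.002]
force: [0.9, -0.2, -0.0]
finger_gap: 0.498
gripper_force: 0.0
t: 45.35
tcp_pos: [0.5659, 0.1678, 0.1891]
tool_rot: [0.713, 0.701, 0.001, -0.0]
force: [-0.1, -0.4, 0.3]
finger_gap: 0.499
gripper_force: 0.0
flap plane [-0.0016 -0.0002  0.0659] deg -0.008971560857503584 0.00142100039803391
tab cloud 165 [ 0.561  -0.0576  0.0685]
```

View pics/g7.png

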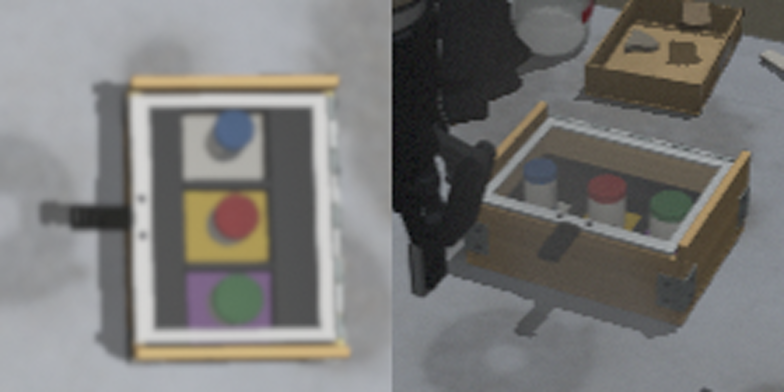

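The flap is level (0.0°, tab top at 68.5 mm, as when shut). The vials stand upright beneath it, at (232,130), (236,217) and (237,299) in the left-hand view, and the robot is clear.

```bash
python3 -c "
from station import manip; print(manip.sign_off())"
```

```text
the job is handed in; nothing more can be done
None
```

The job is handed in: the three vials stand upright in their right bays (blue on thin, red on mid, green on thick), caps level at about 60 mm, with the flap fully shut and the gripper clear, after about 45 s of robot time.

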